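# Load the transfer tray in conveyor order

### The job

Move the four steel workpieces from the pucks on the conveyor into the four pockets of the black tray, one to a pocket, so that they keep their running order: the piece in the puck at the stop goes first, into the pocket at the tray's leading end (farthest from the handle), the next behind it into the next pocket, and the last of the queue into the pocket by the handle. Every piece must end standing upright on its foot on the floor of its pocket, let go and still, and none may be tipped over on the way.

Things in the scene. Friction and masses are not known exactly. Their poses are not given: they have to be found in the camera images.
- sleeve_mid (a point): Workpiece 'sleeve': Plain bare steel like the other three, all on the same round foot, 30 mm across and 10 mm high. Above the foot a plain cylinder 34 mm across with two dark rings, and an open bore 21 mm wide in its top; 64 mm high in all. Point: on the axis, half-way up (32 mm above its underside), z up.
- shaft_mid (a point): Workpiece 'shaft': Plain bare steel like the other three, all on the same round foot, 30 mm across and 10 mm high. The slimmest and tallest: flange 36 mm across from 10 to 18 mm up, shank 20 mm across from 18 to 64 mm, tip 14 mm across; 82 mm high in all. Point: on the axis, half-way up (41 mm above its underside), z up.
- hexbody_mid (a point): Workpiece 'hex body': Plain bare steel like the other three, all on the same round foot, 30 mm across and 10 mm high. Six-sided from 10 to 52 mm up, 30 mm across flats, with a pair of flats facing along its x axis (so also at 60 and 120 degrees from it); round neck 22 mm across above, with dark thread rings; 72 mm high in all. Point: on the axis, half-way up (36 mm above its underside), z up.
- block_mid (a point): Workpiece 'square block': Plain bare steel like the other three, all on the same round foot, 30 mm across and 10 mm high. Square body 28 by 28 mm from 10 to 60 mm up, faces along its x and y axes, with small dark ports in its sides; round boss 16 mm across on top; 66 mm high in all. Point: on the axis, half-way up (33 mm above its underside), z up.
- puck_sleeve: Round black puck with a grey band, 66 mm across, 18 mm high, fixed in the conveyor; at the start it carries the sleeve in a recess in its top, 36 mm across and 4 mm deep. Origin: centre of its underside; the recess's floor is 14 mm above it. z up, y along the conveyor towards its stop.
- puck_shaft: Round black puck with a grey band, 66 mm across, 18 mm high, fixed in the conveyor; at the start it carries the shaft in a recess in its top, 36 mm across and 4 mm deep. Origin: centre of its underside; the recess's floor is 14 mm above it. z up, y along the conveyor towards its stop.
- puck_hexbody: Round black puck with a grey band, 66 mm across, 18 mm high, fixed in the conveyor; at the start it carries the hex body in a recess in its top, 36 mm across and 4 mm deep. Origin: centre of its underside; the recess's floor is 14 mm above it. z up, y along the conveyor towards its stop.
- puck_block: Round black puck with a grey band, 66 mm across, 18 mm high, fixed in the conveyor; at the start it carries the square block in a recess in its top, 36 mm across and 4 mm deep. Origin: centre of its underside; the recess's floor is 14 mm above it. z up, y along the conveyor towards its stop.
- lane: Puck conveyor, fixed: profile 400 mm long, 90 mm wide, belts 37 mm above the table, guide rails 48 mm high. A grey stop cylinder with a steel stop plate (67 mm high) is at one end of the row of pucks, the drive motor at the other. Origin: on the table under the row's middle; +y along it towards the stop. Pucks at y = +102 (at the stop), +34, -34, -102 mm.
- tray: Black tray, fixed: 335 x 100 mm, top 46 mm above the table, four equal round pockets with grey floors, 46 mm wide, 6 mm deep (floor 40 mm above the table). Bow handle at its +y end, two short dowels at the other (leading) end. Origin: on the table under the middle of the row. Pockets at x = 0, y = -105 (leading end, first), -35, +35, +105 mm (by the handle).

How it is judged:
By the outcome, as a careful person would: the job done as asked, in the order asked, and still so for the second after the job is handed in, with the robot touching nothing.
It also fails if it takes over 90 s, if anything falls off the work surface, if the arm or the gripper's body presses on something with over 40 N, if the wrist force passes 120 N, or if a joint passes its speed limit or range.

### The arm

A 6-joint arm with a two-finger parallel gripper is mounted at the origin on the work surface. World frame = base frame: x ahead of the robot, y to its left, z up, the work surface at z = 0. Lengths are in m, angles in rad, forces in N, time in s.
With the tool pointing down it reaches from about 0.3 to 0.875 m from the base axis. Payload 6.4 kg.
Tool frame: the origin (TCP) lies midway between the tips of the shut fingers; the grasp point (between the pads) lies 19 mm behind it; x points along the fingers, y is the direction in which the jaws open and shut, and the axes are right-handed (so a half turn about x gives the same grasp; the last joint's range is limited). The gripper opens to 85 mm and grips with 20 to 120 N. Pads are 22 mm wide; open, the fingers measure 114 mm over their backs; the gripper's body (76 mm by 85 mm) begins 54 mm behind the grasp point. The pads swing forward as they close: fully open they stand 13 mm farther back than shut.
Start: joints at [-1.433, 0.181, 1.607, -0, 1.354, -0.206], TCP at [0.194, -0.541, 0.2] pointing down, gripper open.
Joint ranges: [-2.99, 2.99], [-0.89, 2.07], [0.3, 2.58], [-1.14, 4.28], [0, 2.63], [-3.12, 3.12]. Speed limits (rad/s): [2.57, 2.57, 3.01, 3.14, 3.14, 3.14].

### API

Orientations are given as a unit quaternion [w, x, y, z].
In Python, from bench import ctrl gives the robot as it stands.
- The arm moves only by the tool step_arm, never from a script. Its argument "motion" is a list of rows, each a list of 7 numbers: the shift along the tool's x, y, z in mm, then the turn, a rotation vector about the tool's x, y, z in degrees, then the closure in counts, from 0 (fully open) to 255 (shut). In form: [[tx, ty, tz, rx, ry, rz, hand], ...]. A call has 1 to 10 rows; each row is the pose to reach, as a shift and turn from the pose commanded when the call began, along the tool's axes at that moment; what a row does not reach only later rows make up. A row lasts 1/8 s, in which the tool goes at most 62.5 mm and 10.7 degrees, less where a joint would pass 70% of its speed; a pose out of reach is approached as far as the arm can. A call with a gripper value outside its range is refused whole. The fingers move at their own pace and stop on an object; the grip force is fixed at half the most. Time passes only in rows, so rows that repeat a pose let the fingers close. It gives the time, the measured TCP pose, the force and the opening at its end, in the units of the state.
- ctrl.get_obs(): the state, without advancing time (a new reading comes with each control period).
- ctrl.camera(name): name is "side" or "top" or "wrist"; returns (picture, depth): 400x640x3 uint8, red, green, blue; 400x640 float32, m along the optical axis (not along the pixel's ray), 0 where there is no reading.
- ctrl.camera_info(name): a dict with "fx", "fy", "cx", "cy" (pixels), "T" (4x4, takes a point from camera to world coordinates); the wrist camera has in their place "hand_eye" (4x4, takes a point from camera to tool coordinates, whose origin is the TCP and whose axes are the tool frame's). Camera axes: x right, y down, z forward; pixel columns grow to the right and rows downward; lengths in m; the calibration is good to about 2 mm. A picture is of the moment at which its call begins: read the wrist's pose just before it. camera_info takes no time and is no camera call.
- ctrl.hand_in(): hands the job in, once; it reports no verdict.
The state is a dict: "time_s": time; "q": joint angles; "dq": joint speeds; "joint_efforts": joint torques, N m; "eef_pos": TCP position; "eef_rot": TCP orientation; "wrist_force": force on the tool from outside, world axes, zero at the start; "torque": the same for the moment, N m; "opening": opening from 0.0 (shut) to 1.0 (fully open).
Only numpy, scipy, OpenCV 4.12 (cv2) and the standard library are available. Lean on these libraries where they do the work, as an engineer would, in place of code of your own. Each camera call takes 0.05 s, during which the arm holds its last target. There are 200 camera calls.

## Working session

There is one attempt and no reset: what is moved stays moved. The work goes in short steps, Python scripts to look and compute and a tool call to move; the robot and the scene stay as the last step left them, time stands still between calls to the robot, and variables do not carry over. Pictures are saved under pics/ and viewed, about 12 in all and at most 16, crops included, and the job is handed in when it is done.

Besides the shell and the picture viewer there is one more tool, called after ">>>" as name([rows], argument=value, ...), one row to a line, values as JSON. step_arm: Moves the arm, as the interface text tells. Its arguments: {"type":"object","properties":{"motion":{"type":"array","items":{"type":"array","items":{"type":"number"}}}},"required":["motion"]}

```bash
mkdir -p pics; cat > h.py <<'E'
import numpy as np,cv2
from bench import ctrl
from scipy.spatial.transform import Rotation as R
def snap(n,f):
    o=ctrl.get_obs(); im,d=ctrl.camera(n); cv2.imwrite('pics/'+f,im[:,:,::-1]); np.save('pics/'+f+'.npy',d)
    i=ctrl.camera_info(n); T=np.array(i['T']) if 'T' in i else toolT(o)@np.array(i['hand_eye'])
    return im,d,i,T
def toolT(o=None):
    o=o or ctrl.get_obs(); q=o['eef_rot']; T=np.eye(4); T[:3,:3]=R.from_quat([q[1],q[2],q[3],q[0]]).as_matrix(); T[:3,3]=o['eef_pos']; return T
def ray(i,T,u,v,z):
    r=T[:3,:3]@np.array([(u-i['cx'])/i['fx'],(v-i['cy'])/i['fy'],1]); return T[:3,3]+r*(z-T[2,3])/r[2]
def cloud(d,i,T):
    v,u=np.mgrid[:d.shape[0],:d.shape[1]]; P=np.stack([(u-i['cx'])/i['fx']*d,(v-i['cy'])/i['fy']*d,d],-1); P=P@T[:3,:3].T+T[:3,3]; P[d==0]=np.nan; return P
E
python3 - <<'E'
from h import *
o=ctrl.get_obs();print(o['eef_pos'],o['eef_rot']);print(toolT(o).round(3))
for n in('top','side','wrist'):
    im,d,i,T=snap(n,n+'0.png'); print(n,i['fx'],T.round(3).tolist())
E
```

```text
[ 0.19372448 -0.54073418  0.19898431] [ 0.12031592  0.69670177  0.12156774 -0.69667209]
[[-0.     0.337 -0.941  0.194]
 [ 0.002 -0.941 -0.337 -0.541]
 [-1.    -0.002 -0.     0.199]
 [ 0.     0.     0.     1.   ]]
top 488.7873345529534 [[-0.006, -0.998, 0.061, 0.489], [-1.0, 0.005, -0.022, -0.011], [0.021, -0.061, -0.998, 0.934], [0.0, 0.0, 0.0, 1.0]]
side 456.10149539160113 [[-0.981, -0.136, 0.142, 0.456], [-0.196, 0.666, -0.72, 0.518], [0.004, -0.733, -0.68, 0.605], [0.0, 0.0, 0.0, 1.0]]
wrist 280.9316611210902 [[0.337, -0.896, -0.29, 0.269], [-0.942, -0.321, -0.102, -0.516], [-0.002, 0.308, -0.951, 0.372], [0.0, 0.0, 0.0, 1.0]]
```

View pics/top0.png

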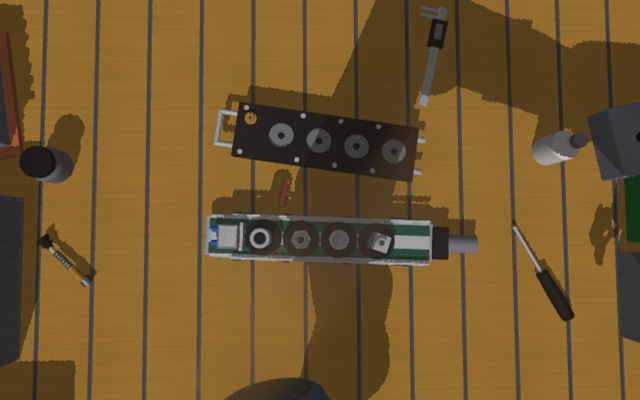

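View pics/side0.png

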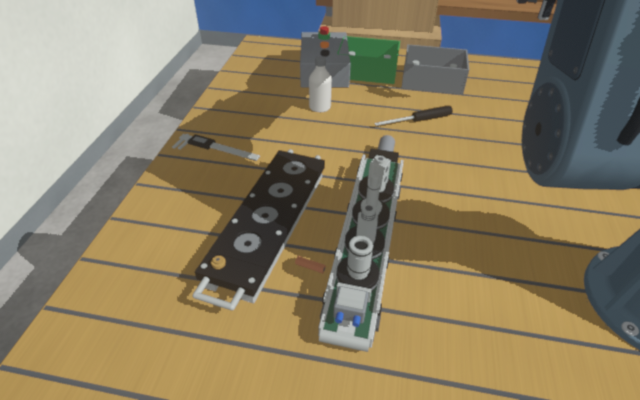

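The top view shows the tray (its floors near (394,152), (357,146), (319,140) and (281,135)) with the handle at the left. The lane's stop, a plate with the grey cylinder and blue fittings, is at col 240, and the motor is at col 455. From the stop, the pieces are sleeve (260,238), hex (300,240), shaft (340,240) and block (381,241).

```bash
python3 - <<'E'
from h import *
i=ctrl.camera_info('top');T=np.array(i['T']);im=cv2.imread('pics/top0.png');d=np.load('pics/top0.png.npy');P=cloud(d,i,T)
g=cv2.cvtColor(im,cv2.COLOR_BGR2GRAY).astype(int);sat=im.max(2).astype(int)-im.min(2)
# pocket floors
C=[]
for u,v in[(394,152),(357,146),(319,140),(281,135)]:
    m=np.zeros(g.shape,np.uint8);m[v-18:v+19,u-18:u+19]=(g>75)[v-18:v+19,u-18:u+19]&(sat<40)[v-18:v+19,u-18:u+19]
    n,l,s,c=cv2.connectedComponentsWithStats(m);k=1+np.argmax(s[1:,4]);
    cnt=cv2.findContours((l==k).astype(np.uint8),0,2)[0][0];(x,y),r=cv2.minEnclosingCircle(cnt)
    p=ray(i,T,x,y,.040);C.append(p);print('pocket',x,y,r*2/488*.894,p[:2].round(4),P[v,u+6].round(3))
C=np.array(C);print(np.linalg.norm(np.diff(C,axis=0),axis=1),np.degrees(np.arctan2(*(C[3]-C[0])[[1,0]])))
# pieces: cloud above z .10 
for n,(u,v),zt in[('sleeve',(260,238),.115),('hex',(300,240),.123),('shaft',(340,240),.133),('block',(381,241),.117)]:
    Q=P[v-16:v+17,u-16:u+17].reshape(-1,3);h=Q[Q[:,2]>zt-.008];print(n,ray(i,T,u,v,zt).round(4),len(h),(h[:,:2].min(0)+h[:,:2].max(0))/2,np.ptp(h,axis=0).round(3),np.nanmax(Q[:,2]).round(3))
big=cv2.resize(im[90:280,195:490],None,fx=2.7,fy=2.7,interpolation=cv2.INTER_CUBIC);cv2.imwrite('pics/topz.png',big)
E
```

```text
pocket 401.0 153.5 0.029596703474638893 [ 0.6253 -0.1764] [ 0.628 -0.175  0.04 ]Traceback (most recent call last):
  File "<stdin>", line 8, in <module>
    return _wrapfunc(a, 'argmax', axis=axis, out=out, **kwds)
    return bound(*args, **kwds)
ValueError: attempt to get argmax of an empty sequence
```

```bash
cat > m.py <<'E'
from h import *
i=ctrl.camera_info('top');T=np.array(i['T']);im=cv2.imread('pics/top0.png');d=np.load('pics/top0.png.npy');P=cloud(d,i,T)
g=cv2.cvtColor(im,cv2.COLOR_BGR2GRAY).astype(int)
C=[]
for u,v in[(394,152),(357,146),(319,140),(281,135)]:
    w=g[v-16:v+17,u-16:u+17].astype(np.uint8);t,m=cv2.threshold(w,0,255,8)
    m=cv2.morphologyEx(m,2,np.ones((3,3),np.uint8))
    n,l,s,c=cv2.connectedComponentsWithStats(m);k=1+np.argmax(s[1:,4])
    cnt=cv2.findContours((l==k).astype(np.uint8),0,2)[0][0];(x,y),r=cv2.minEnclosingCircle(cnt);x+=u-16;y+=v-16
    p=ray(i,T,x,y,.040);C.append(p);print('pocket',t,x,y,r*2/488*.894,p[:2].round(4),P[v,u+6].round(3))
C=np.array(C);print(np.linalg.norm(np.diff(C,axis=0),axis=1),np.degrees(np.arctan2(*(C[3]-C[0])[[1,0]])))
for n,(u,v),zt in[('sleeve',(260,238),.115),('hex',(300,240),.123),('shaft',(340,240),.133),('block',(381,241),.117)]:
    Q=P[v-16:v+17,u-16:u+17].reshape(-1,3);h=Q[Q[:,2]>zt-.008];print(n,ray(i,T,u,v,zt).round(4),len(h),np.nanmax(Q[:,2]).round(3), len(h) and ((h[:,:2].min(0)+h[:,:2].max(0))/2,np.ptp(h,axis=0).round(3)))
big=cv2.resize(im[90:280,195:490],None,fx=2.7,fy=2.7,interpolation=cv2.INTER_CUBIC);cv2.imwrite('pics/topz.png',cv2.convertScaleAbs(big,alpha=1.4))
E
python3 m.py
```

```text
pocket 54.0 393.6666669845581 151.3333330154419 0.04445677501647199 [ 0.6294 -0.1629] [ 0.628 -0.175  0.04 ]
pocket 43.0 356.0 146.0 0.04472438532407167 [ 0.6395 -0.0932] [ 0.64  -0.106  0.038]
pocket 51.0 318.2297296524048 140.08108139038086 0.04545341873950646 [ 0.6507 -0.0235] [ 0.651 -0.036  0.041]
pocket 66.0 280.88805961608887 134.88432788848877 0.04482112924388198 [0.6605 0.0453] [0.66  0.034 0.041]
[0.07038896 0.07059944 0.06949083] 81.49528501565297
sleeve [0.4727 0.0754 0.115 ] 334 0.119 (array([0.47264775, 0.07560569]), array([0.033, 0.033, 0.012]))
hex [0.4691 0.0087 0.123 ] 144 0.127 (array([0.46989807, 0.00795397]), array([0.021, 0.022, 0.012]))
shaft [ 0.4689 -0.0569  0.133 ] 58 0.136 (array([ 0.46808317, -0.0585472 ]), array([0.012, 0.013, 0.009]))
block [ 0.4664 -0.1263  0.117 ] 262 0.122 (array([ 0.46290408, -0.1270361 ]), array([0.034, 0.034, 0.013]))
```

View pics/topz.png

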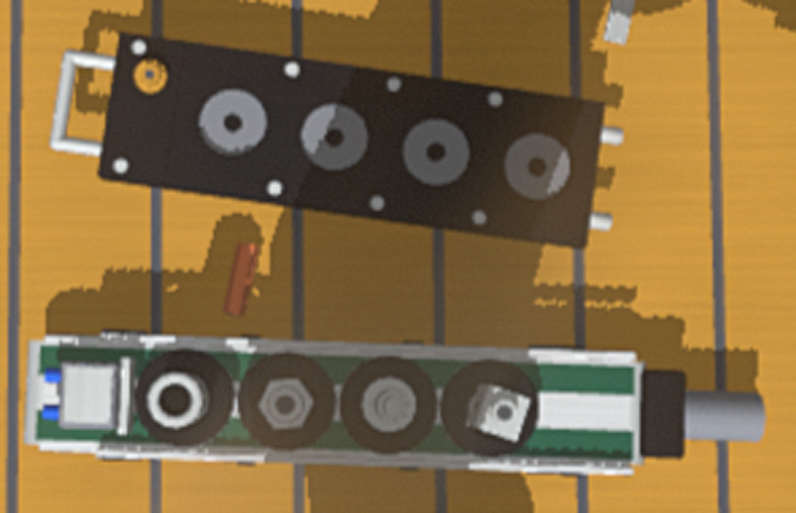

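The stop is confirmed at the left end, by the sleeve. Pocket spacing measures 70 mm and piece tops are within 4 mm of the given heights, so I'll go above the sleeve.

```bash
cat >> h.py <<'E'
def go(x,y,z,yaw,o=None):
    T=toolT(o); a=np.radians(yaw); Y=np.array([np.cos(a),np.sin(a),0]); X=np.array([0,0,-1.]); M=np.stack([X,Y,np.cross(X,Y)],1)
    d=T[:3,:3].T@(np.array([x,y,z])-T[:3,3]); print('go',(d*1e3).round(1).tolist(),R.from_matrix(T[:3,:3].T@M).as_rotvec(degrees=True).round(2).tolist())
E
python3 -c "
from h import *
go(.4726,.0756,.2,-2)"
```

```text
go [-0.0, -486.4, -470.3] [-68.3, -0.06, 0.06]
```

>>> step_arm([
  [0,-486,-470,-68.3,0,0,0],
  [0,-486,-470,-68.3,0,0,0],
  [0,-486,-470,-68.3,0,0,0],
  [0,-486,-470,-68.3,0,0,0],
  [0,-486,-470,-68.3,0,0,0],
  [0,-486,-470,-68.3,0,0,0],
  [0,-486,-470,-68.3,0,0,0],
  [0,-486,-470,-68.3,0,0,0],
  [0,-486,-470,-68.3,0,0,0],
  [0,-486,-470,-68.3,0,0,0],
])

```text
time_s: 1.4
eef_pos: [0.452, 0.0302, 0.2001]
eef_rot: [0.492, 0.509, 0.491, -0.508]
wrist_force: [1.4, -0.6, 0.9]
opening: 0.995
```

```bash
python3 -c "
from h import *
print(ctrl.get_obs()['q'])
go(.4726,.0756,.2,-2)"
```

```text
[-1.96313114e-01 -1.02911350e-01  1.90032880e+00 -1.74125425e-04
  1.34329451e+00 -1.61495301e-01]
go [0.1, 19.0, -46.1] [0.01, 0.02, -0.05]
```

>>> step_arm([
  [0,19,-46,0,0,0,0],
  [0,19,-46,0,0,0,0],
  [0,19,-46,0,0,0,0],
])

```text
time_s: 1.78
eef_pos: [0.4715, 0.0733, 0.1995]
eef_rot: [-0.491, -0.508, -0.492, 0.509]
wrist_force: [0.2, 0.6, 0.2]
opening: 0.998
```

```bash
python3 -c "
from h import *
im,d,i,T=snap('wrist','w1.png');P=cloud(d,i,T)
np.save('pics/w1P.npy',P)
print(ctrl.get_obs()['eef_pos'],T.round(3).tolist())
for n,x,y,zt in[('sleeve',.4726,.0756,.115),('hex',.4697,.008,.123),('shaft',.4682,-.0585,.133),('block',.465,-.127,.117)]:
  s=(abs(P[...,0]-x)<.03)&(abs(P[...,1]-y)<.03)&(P[...,2]>zt-.005); h=P[s]; print(n,len(h),len(h) and (((h[:,:2].min(0)+h[:,:2].max(0))/2).round(4),np.ptp(h,axis=0).round(3),h[:,2].max().round(4)))
"
```

```text
[0.47157625 0.0726988  0.1995887 ] [[0.999, -0.032, -0.011, 0.475], [-0.034, -0.951, -0.309, 0.151], [-0.001, 0.309, -0.951, 0.373], [0.0, 0.0, 0.0, 1.0]]
sleeve 12696 (array([0.4726, 0.0759]), array([0.06 , 0.037, 0.219]), np.float64(0.3286))
hex 347 (array([0.4715, 0.0062]), array([0.021, 0.022, 0.006]), np.float64(0.1239))
shaft 140 (array([ 0.4698, -0.0605]), array([0.013, 0.014, 0.005]), np.float64(0.1335))
block 0 0
```

View pics/w1.png

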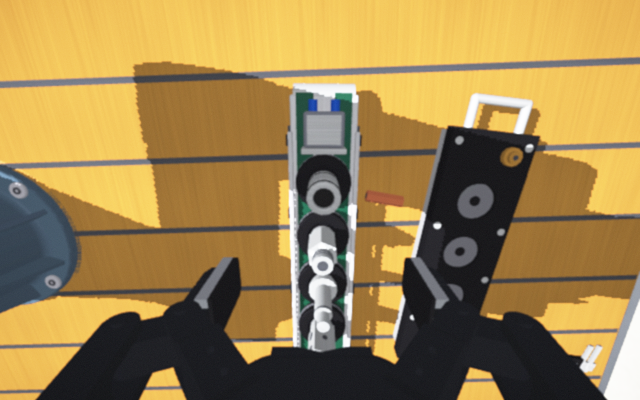

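The wrist view shows the lane running down the middle: sleeve at (322,195), hex at (322,265), tray at the right. The two views agree to about 2 mm, which is inside the grip's tolerance.

```bash
python3 -c "
from h import *
P=np.load('pics/w1P.npy')
s=(abs(P[...,0]-.4726)<.025)&(abs(P[...,1]-.0756)<.025)&(P[...,2]>.112)&(P[...,2]<.12); h=P[s]; c=(h[:,:2].min(0)+h[:,:2].max(0))/2; print(len(h),c,np.ptp(h,axis=0))
go(.473,.075,.073,-2)
v=np.nanmedian(P[150:160,315:330].reshape(-1,3),axis=0);print(v)
"
```

```text
549 [0.47508613 0.07408259] [0.03291869 0.03303408 0.00363513]
go [126.6, 1.4, -2.4] [-0.03, 0.02, 0.05]
[0.47445764 0.1067667  0.05444582]
```

>>> step_arm([
  [60,2,-2,0,0,0,0],
  [100,2,-2,0,0,0,0],
  [129,2,-2,0,0,0,0],
  [129,2,-2,0,0,0,0],
  [129,2,-2,0,0,0,120],
  [129,2,-2,0,0,0,120],
  [129,2,-2,0,0,0,255],
  [129,2,-2,0,0,0,255],
  [129,2,-2,0,0,0,255],
  [129,2,-2,0,0,0,255],
])

```text
time_s: 3.08
eef_pos: [0.4752, 0.0753, 0.0726]
eef_rot: [0.492, 0.509, 0.491, -0.508]
wrist_force: [-2.0, 0.9, 9.2]
opening: 0.373
```

```bash
python3 -c "
from h import *
print(toolT()[:3,3])
go(.474,.075,.165,-2);go(.6293,-.163,.165,-8.5)
"
```

```text
[0.47517156 0.07527882 0.07259407]
go [-92.4, -0.9, 0.3] [0.02, 0.02, -0.13]
go [-92.0, 162.5, 232.8] [6.52, 0.01, -0.13]
```

>>> step_arm([
  [-40,0,0,0,0,0,255],
  [-80,0,0,0,0,0,255],
  [-117,0,0,0,0,0,255],
  [-117,32,46,6.5,0,0,255],
  [-117,65,93,6.5,0,0,255],
  [-117,97,140,6.5,0,0,255],
  [-117,130,187,6.5,0,0,255],
  [-117,162,233,6.5,0,0,255],
  [-117,162,233,6.5,0,0,255],
  [-117,162,233,6.5,0,0,255],
])

```text
time_s: 4.32
eef_pos: [0.6273, -0.1627, 0.1873]
eef_rot: [-0.461, -0.536, -0.462, 0.536]
wrist_force: [-0.5, 0.3, -1.5]
opening: 0.37
```

```bash
python3 -c "
from h import *
print(toolT()[:3,3])
im,d,i,T=snap('wrist','w2.png');P=cloud(d,i,T);np.save('pics/w2P.npy',P)
go(.63,-.164,.063,-8.5)
"
```

```text
[ 0.62725389 -0.16269241  0.18725325]
go [124.6, 3.1, 1.5] [0.03, -0.04, 0.06]
```

View pics/w2.png

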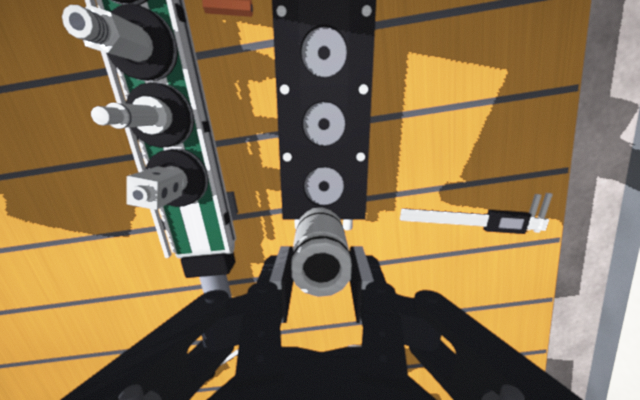

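The sleeve is held upright at (322,225). Free pockets show at (325,50), (325,123) and (325,185), the last being at the leading end. I'll ray-cast them as a check.

```bash
cat > pk.py <<'E'
from h import *
import sys
def pockets(f,T,i,seeds):
    g=cv2.imread('pics/'+f,0)
    for u,v in seeds:
        w=g[v-30:v+31,u-30:u+31];t,m=cv2.threshold(w,0,255,8);n,l,s,c=cv2.connectedComponentsWithStats(m)
        k=l[30,40];cnt=cv2.findContours((l==k).astype(np.uint8),0,2)[0][0];(x,y),(a,b),_=cv2.fitEllipse(cv2.convexHull(cnt));x+=u-30;y+=v-30
        p=ray(i,T,x,y,.04);print((round(x),round(y)),a.round(1),b.round(1),p[:2].round(4))
E
python3 -c "
from pk import *
i=ctrl.camera_info('wrist');T=toolT()@np.array(i['hand_eye'])
pockets('w2.png',T,i,[(325,50),(325,123),(325,185)])
P=np.load('pics/w2P.npy');print(P[200:235:6,322].round(4).tolist(), P[248,322].round(4))
"
```

```text
Traceback (most recent call last):
  File "pk.py", line 8, in pockets
    p=ray(i,T,x,y,.04);print((round(x),round(y)),a.round(1),b.round(1),p[:2].round(4))
                                                 ^^^^^^^
AttributeError: 'float' object has no attribute 'round'
```

```bash
sed -i 's/a.round(1),b.round(1)/round(a),round(b)/' pk.py
python3 -c "
from pk import *
i=ctrl.camera_info('wrist');T=toolT()@np.array(i['hand_eye'])
pockets('w2.png',T,i,[(325,50),(325,123),(325,185)])
P=np.load('pics/w2P.npy');print(P[200:235:6,322].round(4).tolist(), P[248,322].round(4))
"
```

```text
(325, 52) 42 49 [ 0.6522 -0.0262]
(325, 123) 39 43 [ 0.642  -0.0955]
(325, 185) 37 37 [ 0.6318 -0.1648]
[[0.6262, -0.1826, 0.0393], [0.6253, -0.1882, 0.045], [0.6311, -0.1473, 0.1838], [0.6311, -0.1473, 0.1953], [0.631, -0.1475, 0.2047], [0.6309, -0.148, 0.2126]] [ 0.6305 -0.1509  0.2294]
```

>>> step_arm([
  [50,2,0,0,0,0,255],
  [90,2,0,0,0,0,255],
  [110,2,0,0,0,0,255],
  [118,2,0,0,0,0,255],
  [123,2,0,0,0,0,255],
  [124,2,0,0,0,0,255],
  [124,2,0,0,0,0,255],
  [124,2,0,0,0,0,255],
])

```text
time_s: 5.38
eef_pos: [0.6303, -0.1638, 0.0646]
eef_rot: [0.462, 0.536, 0.461, -0.536]
wrist_force: [-0.6, 0.2, -1.1]
opening: 0.373
```

>>> step_arm([
  [1.5,0,0,0,0,0,255],
  [3,0,0,0,0,0,255],
  [3,0,0,0,0,0,255],
])

```text
time_s: 5.75
eef_pos: [0.6301, -0.1637, 0.0618]
eef_rot: [0.462, 0.536, 0.461, -0.536]
wrist_force: [-2.0, -0.1, 4.3]
opening: 0.37
```

>>> step_arm([
  [0,0,0,0,0,0,60],
  [0,0,0,0,0,0,60],
  [0,0,0,0,0,0,0],
  [0,0,0,0,0,0,0],
  [-45,0,0,0,0,0,0],
  [-100,0,0,0,0,0,0],
  [-140,0,0,0,0,0,0],
  [-140,0,0,0,0,0,0],
])

```text
time_s: 6.75
eef_pos: [0.6324, -0.1646, 0.206]
eef_rot: [0.464, 0.537, 0.459, -0.534]
wrist_force: [0.5, -0.3, -0.1]
opening: 1.0
```

```bash
python3 -c "
from h import *
print(toolT()[:3,3]);go(.4705,.0075,.2,-2)
"
```

```text
[ 0.63239533 -0.16459479  0.20600229]
go [4.1, -185.6, -146.3] [-6.5, 0.17, -0.47]
```

>>> step_arm([
  [2,-40,-33,-6.5,0,0,0],
  [2,-80,-65,-6.5,0,0,0],
  [4,-125,-100,-6.5,0,0,0],
  [4,-165,-130,-6.5,0,0,0],
  [4,-186,-146,-6.5,0,0,0],
  [4,-186,-146,-6.5,0,0,0],
  [4,-186,-146,-6.5,0,0,0],
])

```text
time_s: 7.62
eef_pos: [0.4679, 0.0079, 0.1966]
eef_rot: [-0.491, -0.509, -0.491, 0.509]
wrist_force: [-0.1, -0.0, 0.6]
opening: 0.998
```

```bash
python3 -c "
from h import *
print(toolT()[:3,3])
im,d,i,T=snap('wrist','w3.png');P=cloud(d,i,T);np.save('pics/w3P.npy',P)
for n,x,y,zt in[('hex',.4697,.008,.123),('shaft',.4682,-.0585,.133)]:
  s=(abs(P[...,0]-x)<.025)&(abs(P[...,1]-y)<.025)&(P[...,2]>zt-.003)&(P[...,2]<zt+.004); h=P[s]; print(n,len(h),((h[:,:2].min(0)+h[:,:2].max(0))/2).round(4),np.ptp(h,axis=0).round(3))
cv2.imwrite('pics/w3z.png',cv2.resize(im[120:360,200:450,::-1],None,fx=2.4,fy=2.4))
go(.4705,.0075,.075,-2)
"
```

```text
[0.46788215 0.00791525 0.19657771]
hex 406 [0.4718 0.006 ] [0.021 0.021 0.004]
shaft 146 [ 0.4701 -0.0609] [0.014 0.014 0.003]
go [121.6, 2.4, 0.1] [-0.04, 0.01, 0.0]
```

View pics/w3z.png

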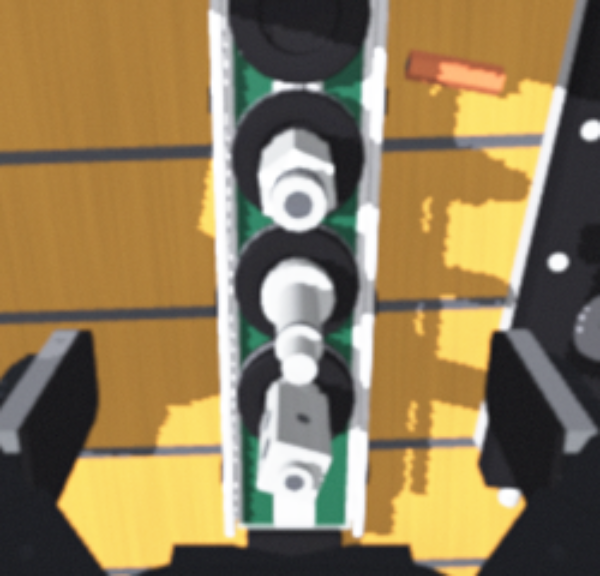

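The crop shows the hex at (298,180) with its flats roughly facing the jaws, the shaft at (298,310), and the block at (295,450), rotated. I'll get the yaw of the hex and the block from their shoulders' minimum width.

```bash
cat > yaw.py <<'E'
from h import *
def yaw(P,x,y,z,lo,hi,step):
    s=(abs(P[...,0]-x)<.022)&(abs(P[...,1]-y)<.022)&(abs(P[...,2]-z)<.004);h=P[s][:,:2]
    if len(h)<30: print('few',len(h));return
    a=np.arange(lo,hi,step); w=[np.ptp(np.percentile(h@[np.cos(np.radians(t)),np.sin(np.radians(t))],[1,99])) for t in a]
    o=np.argsort(w)[:3]; print(len(h),'best',a[o],np.array(w)[o].round(4),'max',max(w))
E
python3 -c "
from yaw import *
P=np.load('pics/w3P.npy')
yaw(P,.4715,.0065,.103,-32,28,2);yaw(P,.467,-.128,.111,-47,43,2)
P=np.load('pics/w1P.npy');yaw(P,.4715,.0065,.103,-32,28,2)
i=ctrl.camera_info('top');P=cloud(np.load('pics/top0.png.npy'),i,np.array(i['T']));yaw(P,.4697,.008,.106,-32,28,2);yaw(P,.464,-.127,.115,-47,43,2)
"
```

```text
309 best [2 4 6] [0.0296 0.0296 0.0297] max 0.0318715554449725
411 best [-21 -19 -23] [0.0278 0.0278 0.0279] max 0.035287659951978856
287 best [-2  0  2] [0.0291 0.0292 0.0294] max 0.03221631469749703
108 best [-2  0 -4] [0.0288 0.0288 0.029 ] max 0.031666703379077676
176 best [-21 -19 -17] [0.0264 0.0265 0.0265] max 0.03184154883522944
```

>>> step_arm([
  [60,3,0,0,0,0,0],
  [100,3,0,0,0,0,0],
  [127,3,0,0,0,0,0],
  [127,3,0,0,0,0,0],
  [127,3,0,0,0,0,120],
  [127,3,0,0,0,0,120],
  [127,3,0,0,0,0,255],
  [127,3,0,0,0,0,255],
  [127,3,0,0,0,0,255],
  [127,3,0,0,0,0,255],
])

```text
time_s: 8.93
eef_pos: [0.4713, 0.0081, 0.0718]
eef_rot: [0.492, 0.509, 0.491, -0.508]
wrist_force: [-4.5, 1.3, 11.9]
opening: 0.233
```

```bash
python3 -c "
from h import *
print(toolT()[:3,3])
go(.641,-.0945,.187,-8.5)
"
```

```text
[0.47130824 0.00809918 0.07180589]
go [-114.8, 173.3, 96.8] [6.52, 0.03, -0.1]
```

The opening of 0.233 is smaller than I expect for 30 mm, so I'll look.

```bash
python3 -c "
from h import *
im,d,i,T=snap('wrist','w4.png');P=cloud(d,i,T)
a=cv2.resize(im[120:400,180:470,::-1],None,fx=2,fy=2)
im,d,i,T=snap('side','s4.png');b=cv2.resize(im[150:330,300:440,::-1],(435,560));cv2.imwrite('pics/c4.png',np.hstack([a[:,:360],b]) if 0 else np.hstack([cv2.resize(a,(360,348)),cv2.resize(b,(270,348))]))
"
```

```text
(no output)
```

View pics/c4.png

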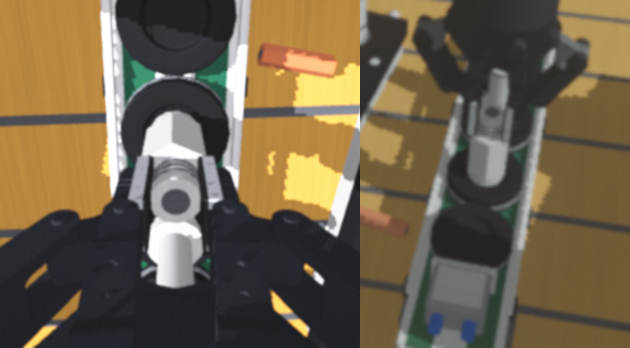

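```bash
python3 -c "
from h import *
i=ctrl.camera_info('side');P=cloud(np.load('pics/s4.png.npy'),i,np.array(i['T']))
im=cv2.imread('pics/s4.png')
cv2.imwrite('pics/s4z.png',cv2.resize(im[170:260,330:400],None,fx=7,fy=6.5,interpolation=cv2.INTER_CUBIC))
for v in range(185,250,4): print(v,[tuple((P[v,u]*1e3).round().tolist()) for u in range(352,374,3)])
"
```

```text
185 [(515.0, -184.0, -1.0), (494.0, 22.0, 178.0), (489.0, 25.0, 181.0), (485.0, 26.0, 182.0), (481.0, 19.0, 177.0), (477.0, 19.0, 178.0), (472.0, 19.0, 178.0), (468.0, 20.0, 180.0)]
189 [(499.0, 8.0, 156.0), (493.0, 25.0, 172.0), (488.0, 26.0, 174.0), (484.0, 23.0, 172.0), (487.0, -112.0, 55.0), (479.0, -58.0, 103.0), (474.0, -50.0, 111.0), (469.0, -51.0, 111.0)]
193 [(497.0, 15.0, 155.0), (493.0, 20.0, 161.0), (488.0, 21.0, 162.0), (484.0, 19.0, 161.0), (485.0, -103.0, 54.0), (478.0, -56.0, 96.0), (473.0, -50.0, 102.0), (468.0, -51.0, 103.0)]
197 [(497.0, 14.0, 147.0), (492.0, 20.0, 152.0), (488.0, 20.0, 154.0), (484.0, 13.0, 148.0), (485.0, -100.0, 47.0), (477.0, -52.0, 91.0), (472.0, -52.0, 92.0), (467.0, -49.0, 95.0)]
201 [(504.0, -83.0, 48.0), (492.0, 20.0, 144.0), (487.0, 20.0, 145.0), (483.0, 12.0, 139.0), (482.0, -66.0, 68.0), (477.0, -53.0, 80.0), (472.0, -50.0, 84.0), (467.0, -51.0, 85.0)]
205 [(504.0, -87.0, 35.0), (492.0, 13.0, 130.0), (487.0, 19.0, 136.0), (482.0, 19.0, 137.0), (479.0, 2.0, 122.0), (474.0, 2.0, 123.0), (470.0, 1.0, 123.0), (465.0, -2.0, 121.0)]
209 [(496
[... 1226 characters left out ...]
.0, 76.0)]
237 [(492.0, 8.0, 53.0), (487.0, 5.0, 51.0), (482.0, 18.0, 66.0), (477.0, 19.0, 68.0), (472.0, 23.0, 74.0), (468.0, 22.0, 73.0), (463.0, 18.0, 70.0), (458.0, 16.0, 69.0)]
241 [(491.0, 19.0, 56.0), (486.0, 13.0, 50.0), (481.0, 16.0, 55.0), (476.0, 22.0, 62.0), (472.0, 23.0, 64.0), (467.0, 20.0, 62.0), (462.0, 18.0, 61.0), (458.0, 10.0, 53.0)]
245 [(490.0, 27.0, 55.0), (485.0, 26.0, 55.0), (480.0, 25.0, 55.0), (476.0, 21.0, 52.0), (471.0, 21.0, 52.0), (466.0, 20.0, 52.0), (461.0, 17.0, 50.0), (457.0, 21.0, 56.0)]
249 [(489.0, 35.0, 54.0), (484.0, 35.0, 56.0), (479.0, 33.0, 54.0), (474.0, 33.0, 55.0), (470.0, 31.0, 54.0), (465.0, 30.0, 54.0), (460.0, 31.0, 56.0), (456.0, 28.0, 54.0)]
```

View pics/s4z.png

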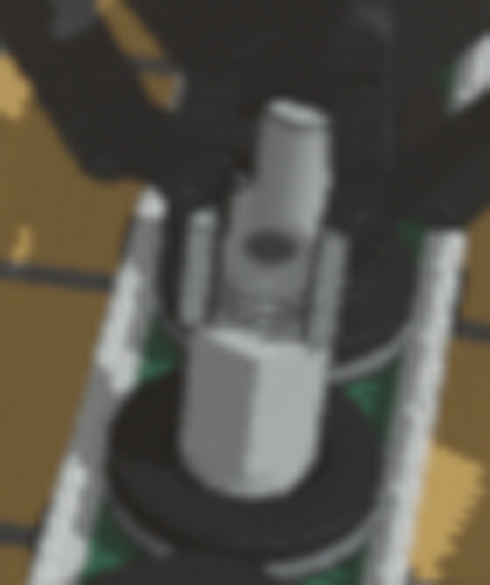

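```bash
python3 -c "
from h import *
i=ctrl.camera_info('wrist')
for f in('w1','w2','w4'):
  d=np.load('pics/'+f+'.png.npy');Q=cloud(d,i,np.array(i['hand_eye']))*1e3
  m=(abs(Q[...,2])<14)&(abs(Q[...,1])<60)&(Q[...,0]>-110)&(Q[...,0]<8);h=Q[m]
  print(f,len(h)); 
  for s in(-1,1):
    for a in range(0,60,6):
      k=h[(h[:,1]*s>=a)&(h[:,1]*s<a+6)]
      if len(k)>5: print(s,a,len(k),'maxx',np.percentile(k[:,0],98).round(),'z',k[k[:,0].argmax(),2].round(1))
"
```

```text
w1 12613
-1 0 265 maxx -104.0 z -8.2
-1 6 317 maxx -103.0 z -7.8
-1 12 216 maxx -103.0 z -8.4
-1 18 22 maxx -108.0 z -8.3
-1 30 6 maxx -96.0 z -11.4
-1 36 1515 maxx -45.0 z 6.4
-1 42 1682 maxx -49.0 z 9.2
-1 48 1150 maxx -53.0 z -10.1
-1 54 1376 maxx -62.0 z -5.8
1 0 248 maxx -104.0 z -8.0
1 6 307 maxx -103.0 z -8.0
1 12 280 maxx -103.0 z -8.3
1 18 53 maxx -106.0 z -8.3
1 36 186 maxx -91.0 z -10.4
1 42 2547 maxx -47.0 z 6.1
1 48 1148 maxx -52.0 z -9.8
1 54 1290 maxx -55.0 z -5.9
w2 23415
-1 0 802 maxx -35.0 z -13.9
-1 6 1032 maxx 2.0 z -11.3
-1 12 1300 maxx -1.0 z -6.0
-1 18 830 maxx -38.0 z -9.7
-1 24 561 maxx -40.0 z -5.2
-1 30 942 maxx -74.0 z -6.1
-1 36 1947 maxx -78.0 z -5.7
-1 42 3049 maxx -82.0 z -10.8
-1 48 898 maxx -87.0 z 9.1
-1 54 272 maxx -100.0 z -9.8
1 0 767 maxx -36.0 z -13.7
1 6 1058 maxx 1.0 z -13.5
1 12 1076 maxx -2.0 z -9.8
1 18 1039 maxx -37.0 z -9.4
1 24 709 maxx -40.0 z -5.9
1 30 628 maxx -60.0 z -6.1
1 36 1642 maxx -77.0 z -5.7
1 42 3259 maxx -82.0 z -10.6
1 48 1167 maxx -83.0 z -10.6
1 54 437 maxx -96.0 z -10.3
w4 23599
-1 0 1118 maxx 0.0 z -12.7
-1 6 1512 maxx 1.0 z -10.6
-1 12 922 maxx -0.0 z -5.3
-1 18 577 maxx -39.0 z -6.2
-1 24 699 maxx -73.0 z -5.4
-1 30 1580 maxx -77.0 z -5.3
-1 36 2872 maxx -81.0 z -11.0
-1 42 1647 maxx -86.0 z 9.1
-1 48 595 maxx -95.0 z -11.0
-1 54 106 maxx -104.0 z -10.5
1 0 1163 maxx 2.0 z -12.0
1 6 1341 maxx 1.0 z -9.9
1 12 1182 maxx -4.0 z -8.3
1 18 756 maxx -39.0 z -5.4
1 24 408 maxx -52.0 z -5.8
1 30 1385 maxx -76.0 z -5.3
1 36 2324 maxx -80.0 z -10.0
1 42 2477 maxx -83.0 z -10.9
1 48 710 maxx -92.0 z -10.4
1 54 225 maxx -101.0 z -10.6
```

The fingertips really sit about 33–46 mm behind the reported TCP (palm at −103 mm), so the grip is only on the neck. I'll open, go 35 mm lower and grip the hex's flats.

>>> step_arm([
  [0,0,0,0,0,0,0],
  [0,0,0,0,0,0,0],
  [0,0,0,0,0,0,0],
  [20,0,0,0,0,0,0],
  [35,0,0,0,0,0,0],
  [35,0,0,0,0,0,120],
  [35,0,0,0,0,0,255],
  [35,0,0,0,0,0,255],
  [35,0,0,0,0,0,255],
  [35,0,0,0,0,0,255],
])

```text
time_s: 10.28
eef_pos: [0.4713, 0.0081, 0.0357]
eef_rot: [0.492, 0.509, 0.491, -0.508]
wrist_force: [0.1, 0.1, 5.5]
opening: 0.352
```

```bash
python3 -c "
from h import *
print(toolT()[:3,3])
go(.641,-.0945,.155,-8.5)
"
```

```text
[0.47134801 0.00812255 0.03573967]
go [-118.9, 173.3, 96.7] [6.5, 0.01, -0.1]
```

>>> step_arm([
  [-40,0,0,0,0,0,255],
  [-80,0,0,0,0,0,255],
  [-119,0,0,0,0,0,255],
  [-119,45,25,6.5,0,0,255],
  [-119,90,50,6.5,0,0,255],
  [-119,132,73,6.5,0,0,255],
  [-119,173,97,6.5,0,0,255],
  [-119,173,97,6.5,0,0,255],
  [-119,173,97,6.5,0,0,255],
])

```text
time_s: 11.4
eef_pos: [0.6388, -0.0942, 0.1525]
eef_rot: [-0.461, -0.535, -0.462, 0.536]
wrist_force: [-0.6, 0.4, -1.8]
opening: 0.354
```

```bash
python3 -c "
from pk import *
im,d,i,T=snap('wrist','w5.png')
go(.641,-.0945,.027,-8.5)
"
```

```text
go [126.0, 2.6, 0.3] [0.02, -0.03, 0.12]
```

View pics/w5.png

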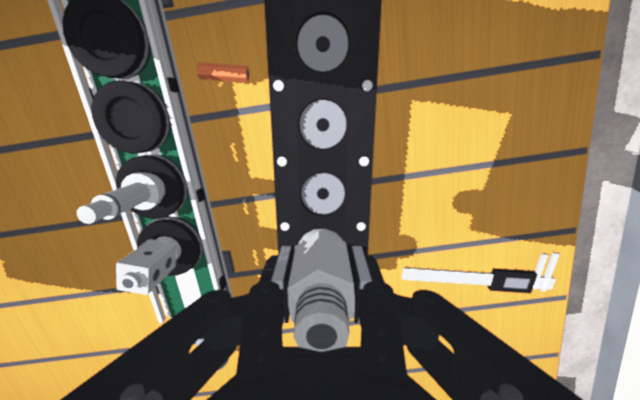

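The hex is held upright at (322,290) by its flats, over pocket 2 at (323,193). I'll lower it.

>>> step_arm([
  [50,2,0,0,0,0,255],
  [90,2,0,0,0,0,255],
  [112,2,0,0,0,0,255],
  [120,2,0,0,0,0,255],
  [124,2,0,0,0,0,255],
  [126,2,0,0,0,0,255],
  [127.5,2,0,0,0,0,255],
  [127.5,2,0,0,0,0,255],
])

```text
time_s: 12.45
eef_pos: [0.6423, -0.0951, 0.0269]
eef_rot: [0.462, 0.536, 0.461, -0.536]
wrist_force: [0.2, 0.6, -2.0]
opening: 0.352
```

>>> step_arm([
  [1.5,0,0,0,0,0,255],
  [2.5,0,0,0,0,0,255],
  [2.5,0,0,0,0,0,255],
])

```text
time_s: 12.82
eef_pos: [0.6422, -0.0951, 0.0248]
eef_rot: [0.462, 0.536, 0.461, -0.536]
wrist_force: [-3.8, 1.2, 4.8]
opening: 0.354
```

Contact at the expected height (0.0248). I'll release and go up.

>>> step_arm([
  [0,0,0,0,0,0,60],
  [0,0,0,0,0,0,60],
  [0,0,0,0,0,0,0],
  [0,0,0,0,0,0,0],
  [-45,0,0,0,0,0,0],
  [-100,0,0,0,0,0,0],
  [-155,0,0,0,0,0,0],
  [-155,0,0,0,0,0,0],
  [-155,0,0,0,0,0,0],
])

```text
time_s: 13.95
eef_pos: [0.6417, -0.0949, 0.1786]
eef_rot: [-0.462, -0.536, -0.462, 0.536]
wrist_force: [-0.5, 0.6, -0.7]
opening: 0.999
```

```bash
python3 -c "
from h import *
im,d,i,T=snap('wrist','w6.png')
print(toolT()[:3,3]);go(.469,-.0595,.17,-2)
im,d,i,T=snap('side','s6.png');cv2.imwrite('pics/s6z.png',cv2.resize(im[130:310,180:420,::-1],None,fx=3,fy=3))
"
```

```text
[ 0.64102378 -0.09469531  0.17734497]
go [7.8, -175.3, -9.4] [-6.5, -0.03, 0.14]
```

View pics/s6z.png

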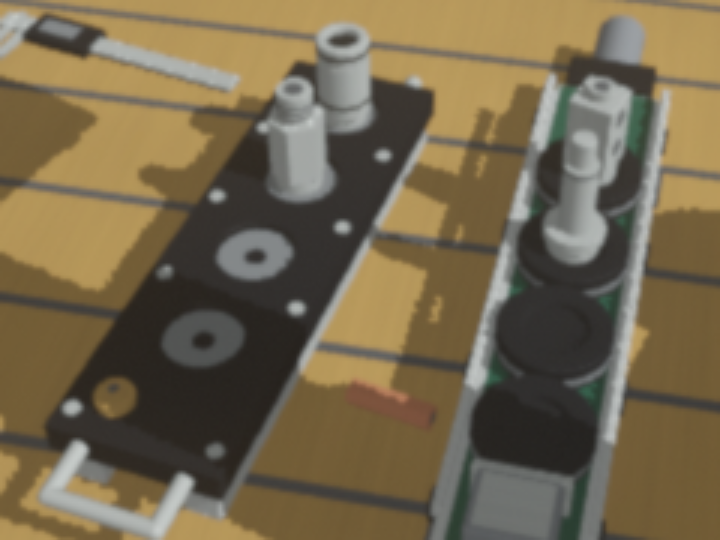

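Both placed pieces stand upright, sleeve at (345,80) and hex at (297,150). Next is the shaft.

>>> step_arm([
  [0,-45,-2,-6.5,0,0,0],
  [0,-90,-5,-6.5,0,0,0],
  [0,-135,-7,-6.5,0,0,0],
  [0,-175,-9,-6.5,0,0,0],
  [0,-175,-9,-6.5,0,0,0],
  [0,-175,-9,-6.5,0,0,0],
])

```text
time_s: 14.8
eef_pos: [0.4706, -0.0604, 0.1785]
eef_rot: [-0.491, -0.509, -0.491, 0.509]
wrist_force: [-0.6, 0.1, -0.2]
opening: 1.004
```

```bash
python3 -c "
from yaw import *
im,d,i,T=snap('wrist','w7.png');P=cloud(d,i,T)
x,y,zt=.4682,-.0585,.133
s=(abs(P[...,0]-x)<.025)&(abs(P[...,1]-y)<.025)&(P[...,2]>zt-.003)&(P[...,2]<zt+.004); h=P[s]; print(len(h),((h[:,:2].min(0)+h[:,:2].max(0))/2).round(4))
yaw(P,.467,-.128,.111,-47,43,2)
print(toolT()[:3,3]);go(.469,-.0598,.044,-2)
"
```

```text
208 [ 0.4701 -0.0611]
553 best [-19 -21 -23] [0.0276 0.0277 0.0279] max 0.03492275342920048
[ 0.47092869 -0.06050578  0.17859223]
go [134.6, -1.9, -0.6] [-0.01, -0.01, 0.01]
```

>>> step_arm([
  [60,-2,0,0,0,0,0],
  [100,-2,0,0,0,0,0],
  [133,-2,0,0,0,0,0],
  [133,-2,0,0,0,0,0],
  [133,-2,0,0,0,0,150],
  [133,-2,0,0,0,0,150],
  [133,-2,0,0,0,0,255],
  [133,-2,0,0,0,0,255],
  [133,-2,0,0,0,0,255],
  [133,-2,0,0,0,0,255],
])

```text
time_s: 16.1
eef_pos: [0.4689, -0.0604, 0.047]
eef_rot: [0.492, 0.509, 0.491, -0.508]
wrist_force: [-1.6, 1.3, 6.3]
opening: 0.215
```

```bash
python3 -c "
from h import *
print(toolT()[:3,3])
go(.651,-.025,.17,-8.5)
"
```

```text
[ 0.46894028 -0.06041728  0.0469529 ]
go [-122.8, 180.9, -41.7] [6.5, 0.03, -0.09]
```

>>> step_arm([
  [-40,0,0,0,0,0,255],
  [-80,0,0,0,0,0,255],
  [-121,0,0,0,0,0,255],
  [-121,45,-10,6.5,0,0,255],
  [-121,90,-21,6.5,0,0,255],
  [-121,136,-32,6.5,0,0,255],
  [-121,181,-42,6.5,0,0,255],
  [-121,181,-42,6.5,0,0,255],
  [-121,181,-42,6.5,0,0,255],
])

```text
time_s: 17.23
eef_pos: [0.6497, -0.0243, 0.166]
eef_rot: [-0.461, -0.535, -0.462, 0.536]
wrist_force: [0.1, 0.6, -1.5]
opening: 0.213
```

```bash
python3 -c "
from h import *
im,d,i,T=snap('wrist','w8.png')
print(toolT()[:3,3]);go(.651,-.025,.039,-8.5)
"
```

```text
[ 0.64956969 -0.02447828  0.16644239]
go [127.4, 1.7, 0.3] [-0.01, 0.0, 0.08]
```

View pics/w8.png

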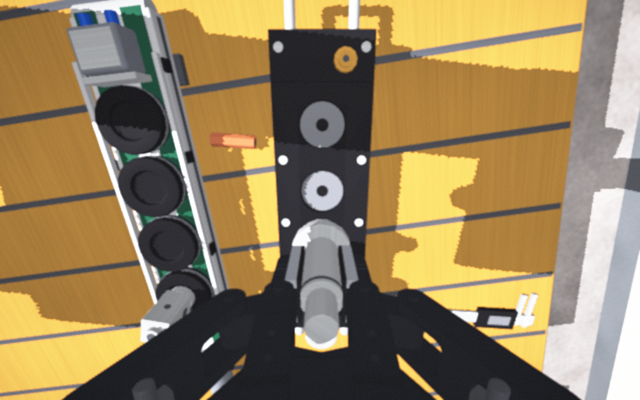

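The shaft is held upright at (320,280), and pockets 3 and 4 are free at (323,190) and (322,125). I'll lower it.

>>> step_arm([
  [50,2,0,0,0,0,255],
  [90,2,0,0,0,0,255],
  [112,2,0,0,0,0,255],
  [120,2,0,0,0,0,255],
  [124,2,0,0,0,0,255],
  [127,2,0,0,0,0,255],
  [128,2,0,0,0,0,255],
  [128,2,0,0,0,0,255],
])

```text
time_s: 18.27
eef_pos: [0.6529, -0.0248, 0.0394]
eef_rot: [0.462, 0.536, 0.461, -0.535]
wrist_force: [0.7, -0.2, -1.6]
opening: 0.218
```

>>> step_arm([
  [2,0,0,0,0,0,255],
  [3.5,0,0,0,0,0,255],
  [3.5,0,0,0,0,0,255],
])

```text
time_s: 18.65
eef_pos: [0.6527, -0.0248, 0.036]
eef_rot: [0.462, 0.536, 0.462, -0.536]
wrist_force: [-2.0, 0.5, 3.2]
opening: 0.219
```

>>> step_arm([
  [0,0,0,0,0,0,100],
  [0,0,0,0,0,0,60],
  [0,0,0,0,0,0,0],
  [0,0,0,0,0,0,0],
  [-45,0,0,0,0,0,0],
  [-100,0,0,0,0,0,0],
  [-145,0,0,0,0,0,0],
  [-145,0,0,0,0,0,0],
  [-145,0,0,0,0,0,0],
])

```text
time_s: 19.77
eef_pos: [0.6522, -0.0247, 0.1799]
eef_rot: [-0.461, -0.536, -0.462, 0.536]
wrist_force: [0.9, -0.0, -0.3]
opening: 0.998
```

```bash
python3 -c "
from h import *
print(toolT()[:3,3]);go(.4665,-.1275,.18,-20)
"
```

```text
[ 0.65215287 -0.02471141  0.17987397]
go [-0.0, -168.4, 129.1] [11.5, 0.0, 0.04]
```

>>> step_arm([
  [0,-40,31,3,0,0,0],
  [0,-80,61,6,0,0,0],
  [0,-125,96,9,0,0,0],
  [0,-168,129,11.5,0,0,0],
  [0,-168,129,11.5,0,0,0],
  [0,-168,129,11.5,0,0,0],
])

```text
time_s: 20.52
eef_pos: [0.467, -0.1273, 0.1795]
eef_rot: [-0.405, -0.579, -0.406, 0.579]
wrist_force: [0.7, 0.8, -0.3]
opening: 0.997
```

```bash
python3 -c "
from yaw import *
im,d,i,T=snap('wrist','w9.png');P=cloud(d,i,T)
s=(abs(P[...,0]-.467)<.014)&(abs(P[...,1]+.128)<.014)&(P[...,2]>.1145)&(P[...,2]<.12); h=P[s]; print(len(h),((h[:,:2].min(0)+h[:,:2].max(0))/2).round(4),np.ptp(h,axis=0))
yaw(P,.467,-.128,.111,-47,43,1)
print(toolT()[:3,3]);go(.4665,-.1275,.04,-20)
"
```

```text
245 [ 0.4656 -0.1295] [0.01575392 0.016228   0.00326107]
678 best [-19 -18 -20] [0.0271 0.0272 0.0273] max 0.034565910381963105
[ 0.46752902 -0.1271983   0.1796943 ]
go [139.7, -0.7, 0.7] [0.01, -0.03, 0.06]
```

>>> step_arm([
  [60,-2.4,2,0,0,0,0],
  [100,-2.4,2,0,0,0,0],
  [140,-2.4,2,0,0,0,0],
  [140,-2.4,2,0,0,0,0],
  [140,-2.4,2,0,0,0,120],
  [140,-2.4,2,0,0,0,120],
  [140,-2.4,2,0,0,0,255],
  [140,-2.4,2,0,0,0,255],
  [140,-2.4,2,0,0,0,255],
  [140,-2.4,2,0,0,0,255],
])

```text
time_s: 21.82
eef_pos: [0.4654, -0.1291, 0.0418]
eef_rot: [0.406, 0.58, 0.405, -0.579]
wrist_force: [-1.3, 0.4, 6.0]
opening: 0.323
```

```bash
python3 -c "
from h import *
print(toolT()[:3,3])
go(.661,.0447,.17,-8.5)
"
```

```text
[ 0.46537544 -0.12912965  0.04178491]
go [-128.0, 124.6, -230.2] [-11.51, 0.03, -0.13]
```

>>> step_arm([
  [-45,0,0,0,0,0,255],
  [-90,0,0,0,0,0,255],
  [-130,0,0,0,0,0,255],
  [-130,25,-46,-3,0,0,255],
  [-130,50,-92,-6,0,0,255],
  [-130,75,-138,-9,0,0,255],
  [-130,100,-184,-11.5,0,0,255],
  [-130,125,-230,-11.5,0,0,255],
  [-130,125,-230,-11.5,0,0,255],
  [-130,125,-230,-11.5,0,0,255],
])

```text
time_s: 23.08
eef_pos: [0.6598, 0.0447, 0.1697]
eef_rot: [-0.461, -0.535, -0.462, 0.536]
wrist_force: [0.4, 0.4, -0.6]
opening: 0.323
```

```bash
python3 -c "
from h import *
im,d,i,T=snap('wrist','w10.png')
print(toolT()[:3,3]);go(.661,.0447,.034,-8.5)
"
```

```text
[0.65965366 0.04422905 0.17004338]
go [136.0, 1.4, -0.7] [-0.02, 0.03, 0.07]
```

View pics/w10.png

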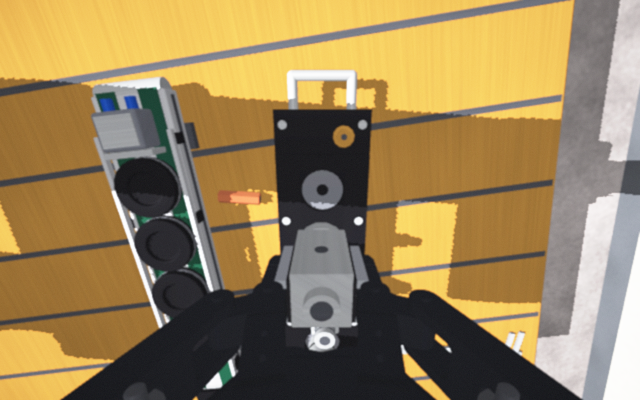

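The block is held square at (322,280), over the last pocket at (323,190). I'll lower it.

>>> step_arm([
  [50,0,0,0,0,0,255],
  [90,0,0,0,0,0,255],
  [115,0,0,0,0,0,255],
  [127,0,0,0,0,0,255],
  [132,0,0,0,0,0,255],
  [135,0,0,0,0,0,255],
  [137,0,0,0,0,0,255],
  [137,0,0,0,0,0,255],
])

```text
time_s: 24.12
eef_pos: [0.6609, 0.0448, 0.034]
eef_rot: [0.462, 0.536, 0.461, -0.535]
wrist_force: [-0.1, -0.2, -2.8]
opening: 0.319
```

>>> step_arm([
  [2,0,0,0,0,0,255],
  [3.2,0,0,0,0,0,255],
  [3.2,0,0,0,0,0,255],
])

```text
time_s: 24.5
eef_pos: [0.6607, 0.0448, 0.0309]
eef_rot: [0.462, 0.536, 0.462, -0.536]
wrist_force: [-2.8, 1.1, 2.9]
opening: 0.32
```

>>> step_arm([
  [0,0,0,0,0,0,60],
  [0,0,0,0,0,0,60],
  [0,0,0,0,0,0,0],
  [0,0,0,0,0,0,0],
  [-45,0,0,0,0,0,0],
  [-100,0,0,0,0,0,0],
  [-150,0,0,0,0,0,0],
  [-150,-40,0,0,0,0,0],
  [-150,-100,0,0,0,0,0],
  [-150,-160,0,0,0,0,0],
])

```text
time_s: 25.75
eef_pos: [0.5007, 0.0686, 0.1802]
eef_rot: [0.462, 0.536, 0.461, -0.536]
wrist_force: [-1.2, -0.8, 1.1]
opening: 1.005
```

```bash
python3 -c "
from h import *
im,d,i,T=snap('side','s11.png');a=cv2.resize(im[130:310,180:420,::-1],(400,300))
im,d,i,T=snap('top','t11.png');b=cv2.resize(im[90:280,195:450,::-1],(400,300));cv2.imwrite('pics/f.png',np.hstack([a,b]))
P=cloud(d,i,T)
for n,x,y,h in[('sleeve',.63,-.1637,.064),('hex',.642,-.095,.072),('shaft',.652,-.0248,.082),('block',.6607,.0448,.066)]:
  s=(abs(P[...,0]-x)<.02)&(abs(P[...,1]-y)<.02); q=P[s]; q=q[q[:,2]>.04+h-.006]; print(n,.04+h,q[:,2].mean().round(4),q[:,:2].mean(0).round(4))
print(ctrl.get_obs()['eef_pos'])
"
```

```text
sleeve 0.10400000000000001 0.1023 [ 0.627  -0.1623]
hex 0.11199999999999999 0.1118 [ 0.6402 -0.0951]
shaft 0.122 0.1214 [ 0.6511 -0.0229]
block 0.10600000000000001 0.1032 [0.6591 0.047 ]
[0.49497072 0.07002611 0.17785876]
```

View pics/f.png

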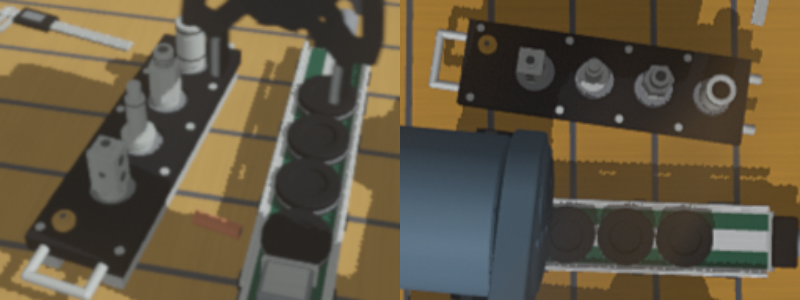

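All four pieces stand upright in the right order, with their tops at the expected heights, and the gripper is clear. I'll let the arm settle and hand in.

>>> step_arm([
  [0,0,0,0,0,0,0],
  [0,0,0,0,0,0,0],
  [0,0,0,0,0,0,0],
])

```text
time_s: 26.22
eef_pos: [0.5036, 0.0681, 0.1804]
eef_rot: [0.462, 0.536, 0.461, -0.536]
wrist_force: [-0.2, 0.4, -0.5]
opening: 1.003
```

```bash
python3 -c "
from bench import ctrl
print(ctrl.hand_in())"
```

```text
the job is handed in; nothing more can be done
None
```

All four pieces are in the tray in running order and the job is handed in, at about 26 s of the 90 s allowed. From the leading end to the handle they are sleeve, hex body, shaft and square block.

**Last checks:** The final side and top pictures show all four pieces standing upright, one to a pocket, with the gripper open and clear. The measured tops came within 3 mm of the expected heights. The top camera put each piece within about 2.5 mm of its pocket centre. The highest wrist force I read was about 13 N.

**What disagreed:**
- **Fingertips:** they sit about 33–46 mm behind the reported TCP, well short of what the tool description says. The sleeve was therefore held only near its top, and the hex was first gripped by its neck. I opened and regripped the hex on its flats before lifting it.
- **Cameras:** the wrist and top cameras differed by about 2 mm, so I aimed between them.

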